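# Set the batch dial to 5 and lock it with its pin

## Robot

A 6-joint arm with a two-finger parallel gripper is mounted at the origin on the work surface. World frame = base frame: x ahead of the robot, y to its left, z up, the work surface at z = 0. Lengths are in m, angles in rad, forces in N, time in s.
With the tool pointing down it reaches from about 0.35 to 0.775 m from the base axis. Payload 7.3 kg.
Tool frame: the origin (TCP) lies between the finger pads; the fingertips stand 17 mm ahead of it and the grasp point (between the pads) lies 2 mm behind it; z points along the fingers, y is the line along which they close (so a half turn about z gives the same grasp; the last joint's range is limited). The gripper opens to 92 mm and grips with 3 to 60 N. Pads are 19 mm wide; open, the fingers measure 130 mm over their backs; the gripper's body (75 mm by 190 mm) begins 47 mm behind the grasp point.
Start: joints at [1.125, 0.342, 1.524, -0, 1.275, -0.146], TCP at [0.155, 0.502, 0.244] pointing down, gripper open.
Joint ranges: [-2.53, 2.53], [-0.77, 2.02], [0.04, 2.7], [-1, 4.14], [0.28, 2.66], [-3.11, 3.11]. Speed limits (rad/s): [2.57, 2.57, 3.14, 3.14, 3.14, 3.14].

## Interface

Orientations are given as a unit quaternion [x, y, z, w].
In Python, from rig import sensors, eyes, ticket gives the robot as it stands.
- The arm moves only by the shell command python3 -m inch 'ROWS' [FORCE]. ROWS is JSON, a list of rows, each an object of numbers: "claw": the opening, from -1 (shut) to 1 (fully open), so that 0 is half open; "dx", "dy", "dz": the shift along the world's x, y, z in m; "wx", "wy", "wz": the turn, a rotation vector about the world's x, y, z in degrees. In form: [{"claw": .., "dx": .., "dy": .., "dz": .., "wx": .., "wy": .., "wz": ..}, ...]. A call has 1 to 8 rows; each row is the pose to reach, as a shift and turn from the pose commanded when the call began; what a row does not reach only later rows make up. A row lasts 1/10 s, in which the tool goes at most 50 mm and 8.59 degrees, less where a joint would pass 70% of its speed; a pose out of reach is approached as far as the arm can. A call with a gripper value outside its range is refused whole. The fingers move at their own pace and stop on an object; FORCE is the grip in N (left out, the last holds). Time passes only in rows, so rows that repeat a pose let the fingers close. It gives the time, the measured TCP pose, the force, the opening and the grip force at its end, in the units of the state.
- sensors.state(): the state, without advancing time (a new reading comes with each control period).
- eyes.grab_frame(name): name is "side" or "top" or "wrist"; returns (picture, depth): 400x640x3 uint8, red, green, blue; 400x640 float32, m along the optical axis (not along the pixel's ray), 0 where there is no reading.
- eyes.camera_info(name): a dict with "intrinsics" (3x3 intrinsics, pixels), "world_to_cam" (4x4, takes a point from world to camera coordinates). Camera axes: x right, y up, looking along -z (the intrinsics and any distortion apply to the point x, -y, -z); pixel columns grow to the right and rows downward; lengths in m; the calibration is good to about 2 mm. The wrist camera is an equidistant fisheye: a pixel r from the principal point sees the ray r / f radians off the axis. A picture is of the moment at which its call begins: read the wrist's pose just before it. camera_info takes no time and is no camera call; for the wrist camera it gives the pose at the moment of the call.
- ticket.hand_in(): hands the job in; it is judged then, once.
The state is a dict: "t": time; "q": joint angles; "dq": joint speeds; "effort": joint torques, N m; "position": TCP position; "orientation": TCP orientation; "ft_force": force on the tool from outside, world axes, zero at the start; "ft_torque": the same for the moment, N m; "opening": finger opening in m; "gripper_force": force on a finger pad.
Only numpy, scipy, OpenCV 4.12 (cv2) and the standard library are available. Lean on these libraries where they do the work, as an engineer would, in place of code of your own. Each camera call takes 0.05 s, during which the arm holds its last target. There are 200 camera calls.

## Task

Turn the round knob of the batch-number dial until the number 5 stands in the middle of its little window. Then take the lock pin out of its stand, feel along the lock slot in the cover for the notch below it, and put the pin fully home there, collar flat on the cover, so that the dial is locked at 5; be gentle, never force the pin. Let go, and leave the carton and the pipe fittings where they are.

Things in the scene. Friction and masses are not known exactly. Their poses are not given: they have to be found in the camera images.
- housing: Fixed grey steel box of the dial, 150 x 150 mm, flat cover (8 mm thick) with its top 60 mm above the bench. Origin: centre of its underside, straight below the knob's axis; z up. The window lies on its +x side. It stands at a yaw of up to 0.45 rad either way.
- drum (a joint): Angle (rad) of the number drum in the housing and the knob fixed to it, growing counter-clockwise from above; range 0 to 5.6. Number N (0 to 7) is centred in the window at N x 0.785 (5: 3.927). It starts between 1.3 and 3.05, so it must be turned counter-clockwise. It stays where left; friction torque about 0.3 N m. Only with a number centred is a notch under the lock slot.
- knob (a point): Centre of the top of the black round knob, 40 mm in diameter, 105 mm above the bench, its grip free from 63 to 105 mm above the bench (3 mm gap above the cover).
- window (a point): Centre of the window in the cover (28 mm along the housing's x, 30 mm along its y), at the cover's top, 52 mm from the knob's axis. The black number on the white drum is read in it from above.
- lock_slot (a point): Centre of the lock slot's mouth at the cover's top, 58 mm from the knob's axis: 30 mm long square to the line to that axis, 15 mm wide along it, in an 8 mm thick plate. 10 mm below it are the teeth of the drum's lock ring, which has play on the drum: with a number centred its 13.5 mm notch is unseen, 3 to 6 mm off the slot's middle along the slot. The ring stays put, shifts at 5 N.
- stand: Fixed aluminium block 60 x 60 x 30 mm with an upright through hole, 15 mm in diameter, in its middle, in which the lock pin stands at the start. Origin: centre of its underside. It is to the right or the left of the housing.
- pin: Loose steel pin, ~100 g. Origin: centre of its lower tip; z up along it. Shaft 12 mm in diameter, 26 mm long, sharp-edged flat tip; collar 25 mm wide from 26 to 31 mm; square head 18 x 18 mm (sides along x and y) from 31 to 66 mm. Tip 4 mm above the bench in the stand. Home: tip at 34 mm, collar on the cover, in the notch. On a ring tooth it stops 16 mm short, on the cover 26 mm.
- carton: Loose cardboard carton, 60 x 60 x 50 mm, on the other side of the housing from the stand. Origin: centre of its underside. Not to be disturbed.
- coupling: Loose copper pipe coupling, 38 mm in diameter, 48 mm tall, beyond the housing. Origin: centre of its underside. Not to be disturbed.
- fitting: Loose brass stepped fitting, 34 mm in diameter, 42 mm tall, beyond the housing. Origin: centre of its underside. Not to be disturbed.
Not all that is in view belongs to the job. Of the things like the pin, leave any that is green or red; of the rest the larger one is meant.

How it is judged:
By the outcome, as a careful person would: the job done as asked, in the order asked, and still so for the second after the job is handed in, with the robot touching nothing.
It also fails if it takes over 72 s, if anything falls off the work surface, if the arm or the gripper's body presses on something with over 40 N, if the wrist force passes 120 N, or if a joint passes its speed limit or range.

## Working session

There is one attempt and no reset: what is moved stays moved. The work goes in short steps, Python scripts to look and compute and a shell command to move; the robot and the scene stay as the last step left them, time stands still between calls to the robot, and variables do not carry over. Pictures are saved under pics/ and viewed, at most 10 in all, crops included, and the job is handed in when it is done.

```bash
mkdir -p pics; ls; cat > h.py <<'E'
import numpy as np, cv2
from rig import sensors, eyes
def grab(name):
    info=eyes.camera_info(name); p,d=eyes.grab_frame(name)
    return p,d,info
def ray(info,u,v,fish=False):
    K=np.array(info["intrinsics"]); T=np.array(info["world_to_cam"])
    x=(u-K[0,2])/K[0,0]; y=(v-K[1,2])/K[1,1]
    if fish:
        r=np.hypot(x,y); s=np.sin(r)/r if r>1e-9 else 1
        c=np.array([x*s,-y*s,-np.cos(r)])
    else: c=np.array([x,-y,-1.])
    R=T[:3,:3]; return -R.T@T[:3,3], R.T@c
def onz(info,u,v,z,fish=False):
    o,d=ray(info,u,v,fish); return o+d*(z-o[2])/d[2]
def cloud(info,d):
    K=np.array(info["intrinsics"]); T=np.array(info["world_to_cam"])
    v,u=np.mgrid[:d.shape[0],:d.shape[1]]
    c=np.stack([(u-K[0,2])/K[0,0]*d,-(v-K[1,2])/K[1,1]*d,-d],-1)
    return (c-T[:3,3])@T[:3,:3]
E
python3 - <<'E'
from h import *
for n in("top","side"):
    p,d,i=grab(n); np.savez(f"{n}0.npz",p=p,d=d); cv2.imwrite(f"pics/{n}0.png",p[...,::-1]); print({k:np.round(v,3).tolist() if not isinstance(v,str) else v for k,v in i.items()})
print(sensors.state())
E
```

```text
pics
{'intrinsics': [[382.266, 0.0, 323.119], [0.0, 382.266, 199.883], [0.0, 0.0, 1.0]], 'world_to_cam': [[0.03, -0.999, 0.018, 0.01], [0.987, 0.032, 0.155, -0.599], [-0.156, 0.013, 0.988, -0.879], [0.0, 0.0, 0.0, 1.0]]}
{'intrinsics': [[444.509, 0.0, 318.07], [0.0, 444.509, 194.721], [0.0, 0.0, 1.0]], 'world_to_cam': [[-0.994, -0.112, -0.006, 0.59], [0.076, -0.71, 0.7, -0.096], [-0.082, 0.695, 0.714, -0.977], [0.0, 0.0, 0.0, 1.0]]}
{'t': 0.1, 'q': array([ 1.12501200e+00,  3.42639785e-01,  1.52488543e+00, -2.47057725e-05,
        1.27537958e+00, -1.45981380e-01]), 'dq': array([-0.00051476, -0.0005091 , -0.00166897, -0.00021531,  0.00087872,
       -0.00228727]), 'effort': array([ 1.57749557e-03, -4.32003951e+01, -2.44697821e+01,  7.18351454e-02,
        5.24630724e-02, -4.55211864e-05]), 'position': array([0.15488646, 0.50129851, 0.24313391]), 'orientation': array([ 1.49337113e-01,  9.88786122e-01, -6.31006194e-04, -1.79997983e-04]), 'ft_force': array([0.13728646, 0.74050356, 0.54506121]), 'ft_torque': array([-0.04243443, -0.02541648, -0.00282706]), 'gripper_force': 0.0, 'opening': 0.09210999342930577}
```

View pics/top0.png

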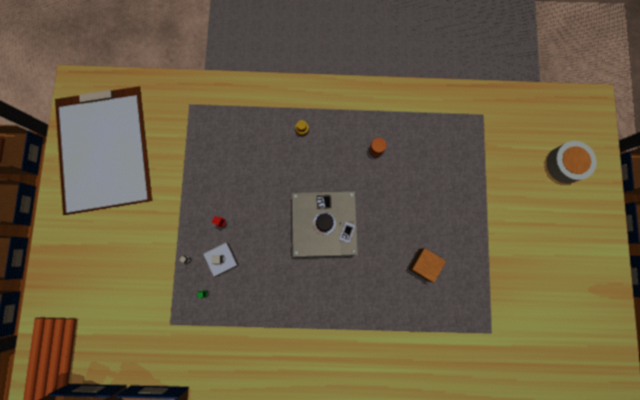

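View pics/side0.png

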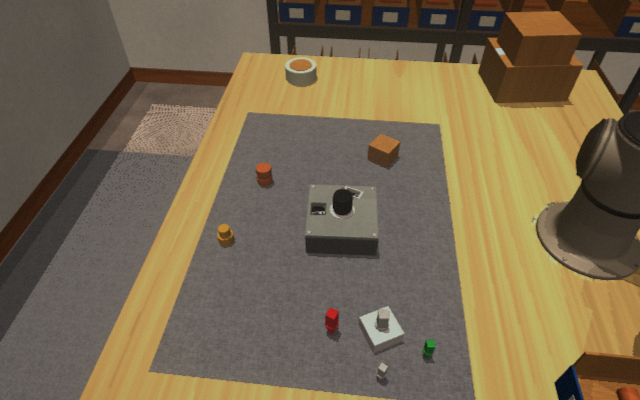

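The top view shows the housing at (324,224), with the knob at (324,222). White patches are at (323,202) and (347,232). The stand with its pin is at (219,259), the carton at (428,264), the coupling at (378,147) and the fitting at (302,128).

Things that could be taken for the pin:
- Red one at (218,222): leave.
- Green one at (202,294): leave.
- Small grey one at (184,260): too small.
- Grey one in the stand at (218,259): the larger of the rest, so this is my choice.

Next is one close crop to check.

```bash
python3 - <<'E'
from h import *
p=np.load("top0.npz")["p"]
a=cv2.resize(p[185:265,285:365],(560,560),interpolation=cv2.INTER_CUBIC)
b=cv2.resize(p[210:305,175:245],(240,326),interpolation=cv2.INTER_CUBIC)
s=np.load("side0.npz")["p"]; c=cv2.resize(s[300:385,320:445],(240,163),interpolation=cv2.INTER_CUBIC)
im=np.zeros((560,800,3),np.uint8); im[:,:560]=a; im[:326,560:]=b; im[330:493,560:]=c
cv2.imwrite("pics/crop1.png",im[...,::-1])
i=eyes.camera_info("top"); j=eyes.camera_info("side"); np.set_printoptions(precision=4,suppress=True)
def comp(img,cond,box,info,z,nm):
    u0,v0,u1,v1=box; m=np.zeros(img.shape[:2],np.uint8); m[v0:v1,u0:u1]=cond[v0:v1,u0:u1]
    cs,_=cv2.findContours(m,cv2.RETR_EXTERNAL,cv2.CHAIN_APPROX_NONE); k=max(cs,key=cv2.contourArea)
    r=cv2.minAreaRect(k); P=[onz(info,u,v,z)[:2] for u,v in cv2.boxPoints(r)]
    print(nm,cv2.contourArea(k),r,"ctr",np.mean(P,0),"sides",np.linalg.norm(P[1]-P[0]),np.linalg.norm(P[2]-P[1]),"ang",np.arctan2(*(P[1]-P[0])[::-1]))
hsv=cv2.cvtColor(p,cv2.COLOR_RGB2HSV).astype(int); g=p.max(2)
print("bg",p[280,330],"cover",p[250,310],"stand",p[268,228],"knob",p[222,324],"pin",p[259,217])
comp(p,(g>100),(285,185,365,265),i,.06,"cover")
comp(p,(g<45),(308,210,340,236),i,.105,"knob")
comp(p,(g>120),(195,235,245,285),i,.03,"stand")
E
```

```text
bg [81 75 73] cover [113 109  95] stand [122 125 134] knob [35 31 29] pin [139 135 121]
cover 3782.5 ((324.1206970214844, 223.22511291503906), (62.48878479003906, 63.17421340942383), 88.36341857910156) ctr [0.5411 0.0251] sides 0.15134152590620978 0.14846190242294116 ang -1.5086578334037233
knob 194.5 ((323.7500305175781, 222.25003051757812), (15.55634880065918, 16.26345443725586), 45.0) ctr [0.5381 0.0269] sides 0.03671991012551931 0.035073953621884056 ang -0.7508284839685427
stand 565.0 ((219.30001831054688, 259.1000061035156), (23.702320098876953, 25.491174697875977), 63.43495178222656) ctr [0.4491 0.2732] sides 0.05992911004396845 0.05733954141239977 ang -1.0689355302387917
```

View pics/crop1.png

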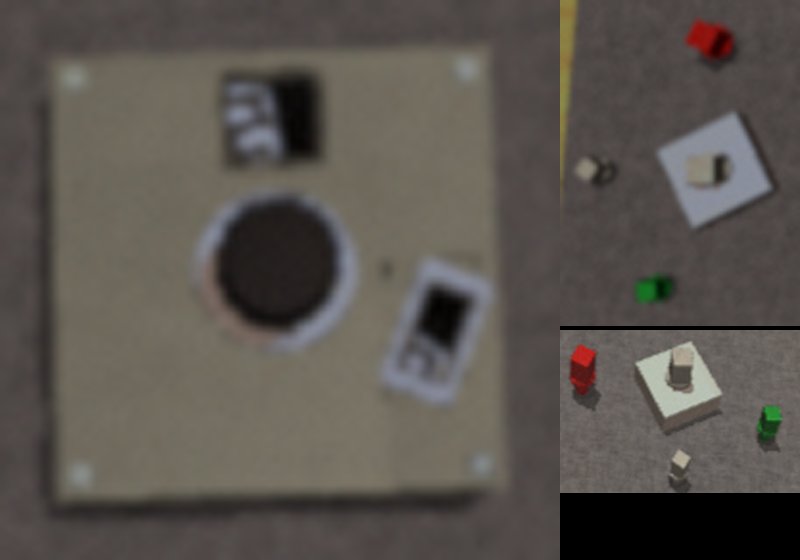

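The crop shows the window with digits on white at crop (270,118), toward +x. The white-framed lock slot is at crop (437,332) and the knob at (278,265). The pin in the stand is the large grey one, so the choice holds. Now I'll move over the dial to read the number.

```bash
python3 -m inch '[{"claw":1,"dx":0.2,"dy":-0.25},{"claw":1,"dx":0.34,"dy":-0.474},{"claw":1,"dx":0.34,"dy":-0.474},{"claw":1,"dx":0.34,"dy":-0.474},{"claw":1,"dx":0.34,"dy":-0.474},{"claw":1,"dx":0.34,"dy":-0.474},{"claw":1,"dx":0.34,"dy":-0.474},{"claw":1,"dx":0.34,"dy":-0.474}]' 20; python3 -m inch '[{"claw":1,"dx":0.09,"dy":-0.13},{"claw":1,"dx":0.09,"dy":-0.13},{"claw":1,"dx":0.09,"dy":-0.13},{"claw":1,"dx":0.09,"dy":-0.13},{"claw":1,"dx":0.09,"dy":-0.13}]'
python3 - <<'E'
from h import *
np.set_printoptions(precision=4,suppress=True)
s=sensors.state(); print(s["q"],s["position"])
p,d,i=grab("wrist"); T=np.array(i["world_to_cam"]); print(i["intrinsics"],-T[:3,:3].T@T[:3,3],T[:3,:3]); np.savez("w1.npz",p=p,d=d,K=i["intrinsics"],T=T)
cv2.imwrite("pics/w1.png",p[...,::-1])
E
```

```text
[ 1.125   0.3426  1.5249 -0.      1.2754 -0.146 ] [0.1549 0.5013 0.2431]
[[309.7069   0.     314.7786]
 [  0.     309.7069 201.6048]
 [  0.       0.       1.    ]] [0.0808 0.5243 0.3851] [[ 0.2956  0.9553 -0.0019]
 [-0.916   0.2828 -0.2844]
 [-0.2711  0.0858  0.9587]]schema error: expected keys claw, dx, dy, dz, wx, wy, wz
schema error: expected keys claw, dx, dy, dz, wx, wy, wz
```

View pics/w1.png

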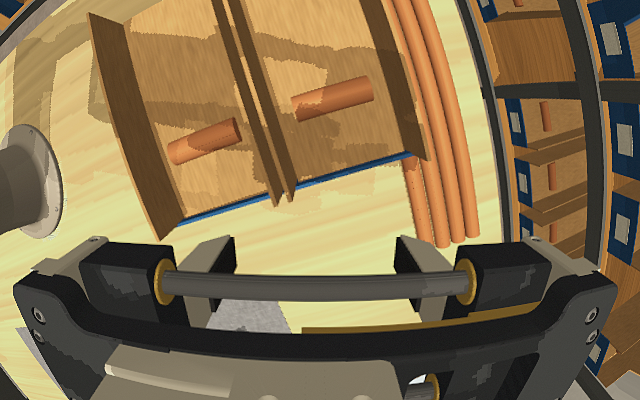

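The picture shows only the bins at the start pose. The camera sits about 78 mm to the tool's back side and looks toward the TCP. The move was refused because every row needs all the keys.

```bash
python3 -m inch '[{"claw":1,"dx":0.2,"dy":-0.2,"dz":0.02,"wx":0,"wy":0,"wz":0},{"claw":1,"dx":0.5,"dy":-0.49,"dz":0.02,"wx":0,"wy":0,"wz":0},{"claw":1,"dx":0.5,"dy":-0.49,"dz":0.02,"wx":0,"wy":0,"wz":0},{"claw":1,"dx":0.5,"dy":-0.49,"dz":0.02,"wx":0,"wy":0,"wz":0},{"claw":1,"dx":0.5,"dy":-0.49,"dz":0.02,"wx":0,"wy":0,"wz":0},{"claw":1,"dx":0.5,"dy":-0.49,"dz":0.02,"wx":0,"wy":0,"wz":0},{"claw":1,"dx":0.5,"dy":-0.49,"dz":0.02,"wx":0,"wy":0,"wz":0},{"claw":1,"dx":0.5,"dy":-0.49,"dz":0.02,"wx":0,"wy":0,"wz":0}]' 20
```

```text
t: 0.95
position: [0.4415, 0.2199, 0.2561]
orientation: [0.149, 0.989, 0.0, -0.0]
ft_force: [0.2, 0.5, 0.5]
opening: 0.0913
gripper_force: 0.0
```

```bash
python3 -m inch '[{"claw":1,"dx":0.21,"dy":-0.19,"dz":0,"wx":0,"wy":0,"wz":0},{"claw":1,"dx":0.21,"dy":-0.19,"dz":0,"wx":0,"wy":0,"wz":0},{"claw":1,"dx":0.21,"dy":-0.19,"dz":0,"wx":0,"wy":0,"wz":0},{"claw":1,"dx":0.21,"dy":-0.19,"dz":0,"wx":0,"wy":0,"wz":0},{"claw":1,"dx":0.21,"dy":-0.19,"dz":0,"wx":0,"wy":0,"wz":0},{"claw":1,"dx":0.21,"dy":-0.19,"dz":0,"wx":0,"wy":0,"wz":0},{"claw":1,"dx":0.21,"dy":-0.19,"dz":0,"wx":0,"wy":0,"wz":0}]' 20
python3 - <<'E'
from h import *
np.set_printoptions(precision=4,suppress=True)
s=sensors.state(); print(s["q"],s["position"])
p,d,i=grab("wrist"); T=np.array(i["world_to_cam"]); np.savez("w1.npz",p=p,d=d,K=i["intrinsics"],T=T)
cv2.imwrite("pics/w2.png",p[...,::-1])
E
```

```text
t: 1.65
position: [0.6524, 0.0278, 0.2542]
orientation: [0.151, 0.988, -0.0, -0.0]
ft_force: [-0.3, 0.2, -0.8]
opening: 0.0919
gripper_force: 0.0
[-0.0742  0.58    1.1092 -0.0009  1.4533 -1.3408] [0.6524 0.0278 0.2542]
```

View pics/w2.png

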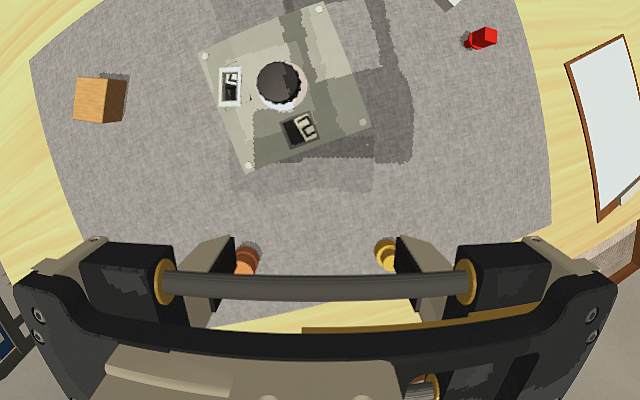

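The wrist view shows the knob at (279,82), the window at (299,128), the framed lock slot at (230,86) and the cover screws at (319,9), (205,56), (363,122) and (249,166). I'll rectify the cover plane to read the number and measure.

```bash
cat >> h.py <<'E'
def ortho(p,T,K,cx,cy,z,half,n):
    """top-down map of plane z; up=+x, left=+y"""
    T=np.array(T);K=np.array(K)
    r,c=np.mgrid[:n,:n]; X=cx+half-(r+.5)*2*half/n; Y=cy+half-(c+.5)*2*half/n
    P=np.stack([X,Y,np.full_like(X,z)],-1)@T[:3,:3].T+T[:3,3]
    x,y,w=P[...,0],-P[...,1],-P[...,2]; h=np.hypot(x,y); th=np.arctan2(h,w)
    return cv2.remap(p,(K[0,2]+K[0,0]*th*x/h).astype(np.float32),(K[1,2]+K[1,1]*th*y/h).astype(np.float32),cv2.INTER_CUBIC)
E
python3 - <<'E'
from h import *
np.set_printoptions(precision=4,suppress=True)
z=np.load("w1.npz"); i=dict(intrinsics=z["K"],world_to_cam=z["T"])
sc=[onz(i,u,v,.06,True) for u,v in((319,9),(205,56),(363,122),(249,166))]
for s in sc: print("screw",s)
print("mean",np.mean(sc,0))
for nm,u,v,h in(("knob",279,82,.105),("win",299,130,.06),("slot",230,87,.06)): print(nm,onz(i,u,v,h,True))
o=ortho(z["p"],z["T"],z["K"],.541,.025,.06,.09,580); cv2.imwrite("pics/o1.png",o[...,::-1])
E
```

```text
screw [0.4683 0.0899 0.06  ]
screw [ 0.4761 -0.045   0.06  ]
screw [0.6032 0.0975 0.06  ]
screw [ 0.6118 -0.0369  0.06  ]
mean [0.5398 0.0264 0.06  ]
knob [0.5405 0.0278 0.105 ]
win [0.5914 0.0286 0.06  ]
slot [ 0.5212 -0.0285  0.06  ]
```

View pics/o1.png

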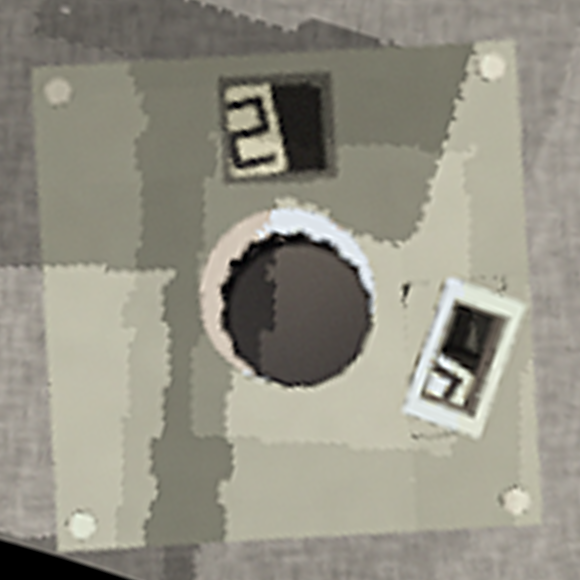

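The rectified view shows the digit "2" at (252,130), off to the CCW side of the window's middle at (278,128). The housing yaw is about 3.3°, the axis about (0.540, 0.0265) and the slot about (0.521, -0.0285). So the drum is at roughly 1.57+0.15, and needs about +126°. I'll wind the wrist back first, then descend on the knob.

```bash
python3 -m inch '[{"claw":1,"dx":-0.112,"dy":-0.001,"dz":0,"wx":0,"wy":0,"wz":-65},{"claw":1,"dx":-0.112,"dy":-0.001,"dz":0,"wx":0,"wy":0,"wz":-65},{"claw":1,"dx":-0.112,"dy":-0.001,"dz":0,"wx":0,"wy":0,"wz":-65},{"claw":1,"dx":-0.112,"dy":-0.001,"dz":0,"wx":0,"wy":0,"wz":-65},{"claw":1,"dx":-0.112,"dy":-0.001,"dz":0,"wx":0,"wy":0,"wz":-65},{"claw":1,"dx":-0.112,"dy":-0.001,"dz":0,"wx":0,"wy":0,"wz":-65},{"claw":1,"dx":-0.112,"dy":-0.001,"dz":0,"wx":0,"wy":0,"wz":-65},{"claw":1,"dx":-0.112,"dy":-0.001,"dz":0,"wx":0,"wy":0,"wz":-65}]' 20;  python3 -m inch '[{"claw":1,"dx":0,"dy":0,"dz":-0.06,"wx":0,"wy":0,"wz":-65},{"claw":1,"dx":0,"dy":0,"dz":-0.09,"wx":0,"wy":0,"wz":-65},{"claw":1,"dx":0,"dy":0,"dz":-0.09,"wx":0,"wy":0,"wz":-65},{"claw":1,"dx":0,"dy":0,"dz":-0.09,"wx":0,"wy":0,"wz":-65},{"claw":1,"dx":0,"dy":0,"dz":-0.09,"wx":0,"wy":0,"wz":-65},{"claw":1,"dx":0,"dy":0,"dz":-0.09,"wx":0,"wy":0,"wz":-65},{"claw":1,"dx":0,"dy":0,"dz":-0.09,"wx":0,"wy":0,"wz":-65},{"claw":1,"dx":0,"dy":0,"dz":-0.09,"wx":0,"wy":0,"wz":-65}]' 20; python3 - <<'E'
from h import *
s=sensors.state(); print(s["q"].round(3),s["position"])
p,d,i=grab("wrist"); np.savez("w2.npz",p=p,d=d,K=i["intrinsics"],T=i["world_to_cam"]); cv2.imwrite("pics/w3.png",p[...,::-1])
E
```

```text
t: 2.5
position: [0.5373, 0.0319, 0.2563]
orientation: [0.659, 0.752, 0.0, -0.0]
ft_force: [-1.2, 0.1, 0.1]
opening: 0.0917
gripper_force: 0.0
t: 3.3
position: [0.5373, 0.0319, 0.1664]
orientation: [0.96, 0.281, -0.0, -0.0]
ft_force: [0.7, -0.2, 0.2]
opening: 0.0918
gripper_force: 0.0
[-0.083  0.44   1.601  0.     1.101  0.919] [0.53731984 0.03188193 0.16635725]
```

View pics/w3.png

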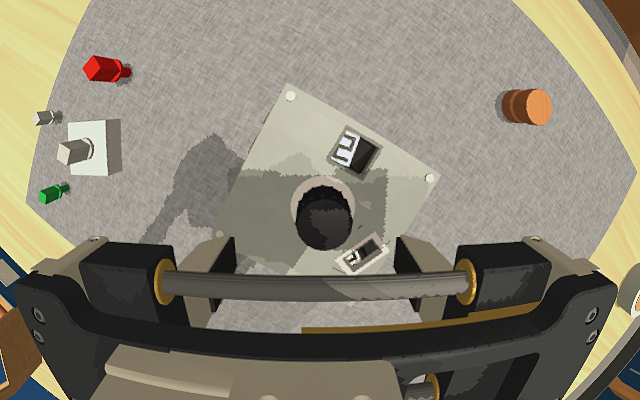

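The knob top is at (325,222), slightly off the finger midline. The window still shows the 2 at (347,150).

```bash
python3 - <<'E'
from h import *
z=np.load("w2.npz"); i=dict(intrinsics=z["K"],world_to_cam=z["T"]); p=z["p"]
print("knob",onz(i,325,222,.105,True), [onz(i,u,v,.105,True)[:2].round(4) for u,v in((297,222),(354,222),(325,193),(325,250))])
sc=[onz(i,290,96,.06,True),onz(i,430,178,.06,True)]; print(sc, "win",onz(i,354,153,.06,True),"slot",onz(i,363,254,.06,True))
d=(sc[1]-sc[0])[:2]; n=np.array([d[1],-d[0]]); yaw=np.arctan2(*d[::-1])+np.pi/2; print("yaw",yaw,"centre",(sc[0]+sc[1])[:2]/2-np.linalg.norm(d)/2*np.array([np.cos(yaw),np.sin(yaw)]),np.linalg.norm(d))
E
```

```text
knob [0.54189728 0.02680871 0.105     ] [array([0.5313, 0.0433]), array([0.5528, 0.0095]), array([0.5595, 0.0383]), array([0.5237, 0.0149])]
[array([0.602018  , 0.09695692, 0.06      ]), array([ 0.61039764, -0.0383327 ,  0.06      ])] win [0.59099357 0.02900934 0.06      ] slot [ 0.52121671 -0.02927867  0.06      ]
yaw 0.06185951659975819 centre [0.53856301 0.02512229] 0.13554888418644026
```

```bash
python3 -m inch '[{"claw":1,"dx":0.003,"dy":-0.0055,"dz":-0.02,"wx":0,"wy":0,"wz":0},{"claw":1,"dx":0.003,"dy":-0.0055,"dz":-0.05,"wx":0,"wy":0,"wz":0},{"claw":1,"dx":0.003,"dy":-0.0055,"dz":-0.08,"wx":0,"wy":0,"wz":0},{"claw":1,"dx":0.003,"dy":-0.0055,"dz":-0.08,"wx":0,"wy":0,"wz":0},{"claw":-0.1,"dx":0.003,"dy":-0.0055,"dz":-0.08,"wx":0,"wy":0,"wz":0},{"claw":-0.2,"dx":0.003,"dy":-0.0055,"dz":-0.08,"wx":0,"wy":0,"wz":0},{"claw":-0.2,"dx":0.003,"dy":-0.0055,"dz":-0.08,"wx":0,"wy":0,"wz":0},{"claw":-0.2,"dx":0.003,"dy":-0.0055,"dz":-0.08,"wx":0,"wy":0,"wz":0}]' 50;  python3 -m inch '[{"claw":-0.5,"dx":0,"dy":0,"dz":0,"wx":0,"wy":0,"wz":0},{"claw":-0.5,"dx":0,"dy":0,"dz":0,"wx":0,"wy":0,"wz":0},{"claw":-0.5,"dx":0,"dy":0,"dz":0,"wx":0,"wy":0,"wz":0}]' 50
```

```text
t: 4.15
position: [0.542, 0.0252, 0.0873]
orientation: [0.959, 0.283, 0.001, 0.0]
ft_force: [0.3, 0.4, -0.9]
opening: 0.0644
gripper_force: 0.0
t: 4.45
position: [0.5408, 0.0259, 0.0862]
orientation: [0.959, 0.282, -0.0, -0.001]
ft_force: [-6.5, 16.4, 7.4]
opening: 0.0404
gripper_force: 8.7
```

```bash
python3 -m inch '[{"claw":-0.5,"dx":-0.0005,"dy":0.001,"dz":0,"wx":0,"wy":0,"wz":0},{"claw":-0.5,"dx":-0.0005,"dy":0.001,"dz":0,"wx":0,"wy":0,"wz":0},{"claw":-0.5,"dx":-0.0005,"dy":0.001,"dz":0,"wx":0,"wy":0,"wz":0}]' 50
```

```text
t: 4.75
position: [0.5406, 0.0264, 0.0862]
orientation: [0.959, 0.282, -0.0, -0.0]
ft_force: [-2.3, 1.6, 3.6]
opening: 0.0393
gripper_force: 50.0
```

```bash
python3 -m inch '[{"claw":-0.5,"dx":0,"dy":0,"dz":0,"wx":0,"wy":0,"wz":6},{"claw":-0.5,"dx":0,"dy":0,"dz":0,"wx":0,"wy":0,"wz":12},{"claw":-0.5,"dx":0,"dy":0,"dz":0,"wx":0,"wy":0,"wz":18},{"claw":-0.5,"dx":0,"dy":0,"dz":0,"wx":0,"wy":0,"wz":24},{"claw":-0.5,"dx":0,"dy":0,"dz":0,"wx":0,"wy":0,"wz":30},{"claw":-0.5,"dx":0,"dy":0,"dz":0,"wx":0,"wy":0,"wz":36},{"claw":-0.5,"dx":0,"dy":0,"dz":0,"wx":0,"wy":0,"wz":40},{"claw":-0.5,"dx":0,"dy":0,"dz":0,"wx":0,"wy":0,"wz":40}]' 50
python3 -c "
from h import *
s=sensors.state();print(s['ft_torque'],s['q'])"
```

```text
t: 5.55
position: [0.5403, 0.0266, 0.0862]
orientation: [0.804, 0.594, -0.0, -0.001]
ft_force: [-3.4, 4.7, 4.8]
opening: 0.0393
gripper_force: 50.0
[0.60877775 0.90568181 0.24708047] [-9.28270161e-02  5.46644761e-01  1.67900266e+00  4.97551643e-04
  9.17204106e-01  2.05595716e-01]
```

```bash
python3 -m inch '[{"claw":-0.5,"dx":0,"dy":0,"dz":0,"wx":0,"wy":0,"wz":6},{"claw":-0.5,"dx":0,"dy":0,"dz":0,"wx":0,"wy":0,"wz":12},{"claw":-0.5,"dx":0,"dy":0,"dz":0,"wx":0,"wy":0,"wz":18},{"claw":-0.5,"dx":0,"dy":0,"dz":0,"wx":0,"wy":0,"wz":24},{"claw":-0.5,"dx":0,"dy":0,"dz":0,"wx":0,"wy":0,"wz":30},{"claw":-0.5,"dx":0,"dy":0,"dz":0,"wx":0,"wy":0,"wz":36},{"claw":-0.5,"dx":0,"dy":0,"dz":0,"wx":0,"wy":0,"wz":42},{"claw":-0.5,"dx":0,"dy":0,"dz":0,"wx":0,"wy":0,"wz":45}]' 50
python3 -m inch '[{"claw":-0.5,"dx":0,"dy":0,"dz":0,"wx":0,"wy":0,"wz":6},{"claw":-0.5,"dx":0,"dy":0,"dz":0,"wx":0,"wy":0,"wz":12},{"claw":-0.5,"dx":0,"dy":0,"dz":0,"wx":0,"wy":0,"wz":18},{"claw":-0.5,"dx":0,"dy":0,"dz":0,"wx":0,"wy":0,"wz":24},{"claw":-0.5,"dx":0,"dy":0,"dz":0,"wx":0,"wy":0,"wz":30},{"claw":-0.5,"dx":0,"dy":0,"dz":0,"wx":0,"wy":0,"wz":36},{"claw":-0.5,"dx":0,"dy":0,"dz":0,"wx":0,"wy":0,"wz":40},{"claw":-0.5,"dx":0,"dy":0,"dz":0,"wx":0,"wy":0,"wz":40}]' 50
python3 -c "
from h import *
s=sensors.state();print(s['ft_torque'],s['q'])
p,d,i=grab('wrist'); np.savez('w3.npz',p=p,d=d,K=i['intrinsics'],T=i['world_to_cam'])
p2,d,i=grab('top')
o=p[:260]
im=np.zeros((560,640,3),np.uint8); im[:260]=p[:260]; im[260:,:]=cv2.resize(p2[185:225,285:370],(640,300),interpolation=cv2.INTER_CUBIC)
cv2.imwrite('pics/c4.png',im[...,::-1])"
```

```text
t: 6.35
position: [0.5399, 0.0265, 0.0862]
orientation: [0.516, 0.857, -0.0, -0.001]
ft_force: [-4.9, 4.4, 6.8]
opening: 0.0393
gripper_force: 50.0
t: 7.15
position: [0.5397, 0.0263, 0.0862]
orientation: [0.192, 0.981, -0.0, -0.001]
ft_force: [-6.9, 3.7, 7.5]
opening: 0.0392
gripper_force: 50.0
[0.15006612 1.01649605 0.29561043] [-9.30253594e-02  5.46321374e-01  1.67959021e+00 -3.70375974e-04
  9.18178820e-01 -1.27752583e+00]
```

View pics/c4.png

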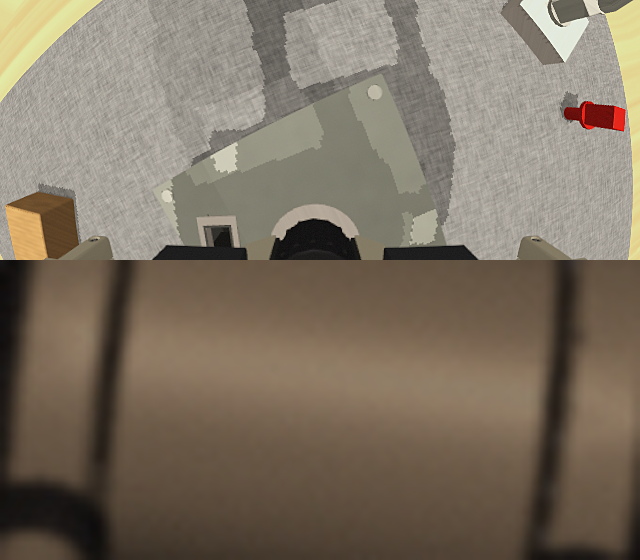

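The window is hidden by the gripper here. I'll let go and look from above.

```bash
python3 -m inch '[{"claw":0.2,"dx":0,"dy":0,"dz":0,"wx":0,"wy":0,"wz":0},{"claw":0.2,"dx":0,"dy":0,"dz":0,"wx":0,"wy":0,"wz":0},{"claw":0.2,"dx":0,"dy":0,"dz":0,"wx":0,"wy":0,"wz":0},{"claw":0.2,"dx":0,"dy":0,"dz":0.04,"wx":0,"wy":0,"wz":0},{"claw":0.2,"dx":0.04,"dy":0,"dz":0.08,"wx":0,"wy":0,"wz":0},{"claw":0.2,"dx":0.1,"dy":0,"dz":0.1,"wx":0,"wy":0,"wz":0},{"claw":0.2,"dx":0.1,"dy":0,"dz":0.1,"wx":0,"wy":0,"wz":0},{"claw":0.2,"dx":0.1,"dy":0,"dz":0.1,"wx":0,"wy":0,"wz":0}]'
python3 - <<'E'
from h import *
s=sensors.state();print(s['q'])
p,d,i=grab('wrist'); np.savez('w4.npz',p=p,d=d,K=i['intrinsics'],T=i['world_to_cam'])
o=ortho(p,i['world_to_cam'],i['intrinsics'],.541,.025,.06,.09,560)
# zoomed window at drum-level
w=ortho(p,i['world_to_cam'],i['intrinsics'],.592,.029,.06,.02,240)
im=np.zeros((560,800,3),np.uint8); im[:,:560]=o; im[:240,560:]=w
w=ortho(p,i['world_to_cam'],i['intrinsics'],.521,-.029,.06,.02,240); im[300:540,560:]=w
cv2.imwrite('pics/o5.png',im[...,::-1])
E
```

```text
t: 8.05
position: [0.6434, 0.0257, 0.1868]
orientation: [0.193, 0.981, 0.0, 0.002]
ft_force: [-0.7, -0.2, -0.6]
opening: 0.0552
gripper_force: 0.0
[-7.89195767e-02  6.03302513e-01  1.25394073e+00 -1.36784749e-04
  1.28043718e+00 -1.26200545e+00]
```

View pics/o5.png

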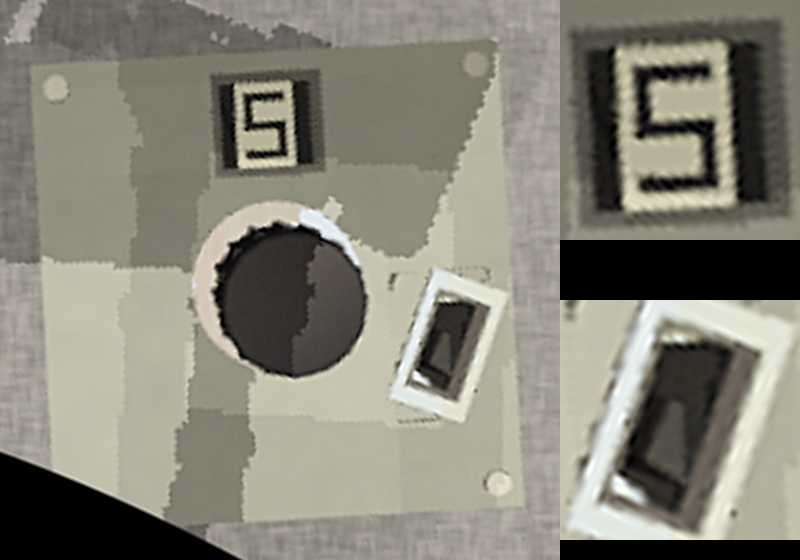

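The window now shows "5", nearly centred. The plate spans 620–733 in the right crop and the opening about 583–768. I'll quantify the remaining angle, and refine the slot and pin poses.

```bash
python3 - <<'E'
from h import *
np.set_printoptions(precision=4,suppress=True)
z=np.load("w4.npz"); i=dict(intrinsics=z["K"],world_to_cam=z["T"]); p,d=z["p"],z["d"]
T=i["world_to_cam"];K=i["intrinsics"]; o,_=ray(i,315,201,True); print("cam",o)
dep=ortho(d,T,K,.592,.029,.06,.02,240)
# z at centre from depth: depth along axis
def zof(X,Y):
    P=T[:3,:3]@np.array([X,Y,.06])+T[:3,3]; k=dep[int((.592+.02-X)/.04*240),int((.029+.02-Y)/.04*240)]
    return o[2]+(0.06-o[2])*k/(-P[2])
print("z at win centre",zof(.592,.029),"cover",zof(.608,.029))
zd=zof(.592,.029)
ax=np.array([.540,.0265])
def rect(z,cx,cy,half,cond,nm):
    n=480;im=ortho(p,T,K,cx,cy,z,half,n); m=cond(im).astype(np.uint8)
    m=cv2.morphologyEx(m,cv2.MORPH_CLOSE,np.ones((25,25)))
    cs,_=cv2.findContours(m,cv2.RETR_EXTERNAL,cv2.CHAIN_APPROX_NONE); k=min((c for c in cs if cv2.contourArea(c)>5000),key=lambda c:np.hypot(*(np.mean(c[:,0],0)-n/2)))
    r=cv2.minAreaRect(k); s=2*half/n; c=np.array([cx+half-r[0][1]*s,cy+half-r[0][0]*s]); print(nm,c,"size mm",np.array(r[1])*s*1e3,"ang",r[2],"azim",np.degrees(np.arctan2(*(c-ax)[::-1])),"rad",np.hypot(*(c-ax)))
    return c
for zz in (zd,.05): rect(zz,.592,.029,.02,lambda a:a.min(2)>125,"plate")
hole=lambda a:a.max(2)<75
rect(.06,.521,-.0285,.025,lambda a:a.min(2)>150,"slotframe")
for u,v in ():pass
im=ortho(p,T,K,.592,.029,.06,.02,240); print(im[125,560-560:240:6].max(1))
# screws
n=580;im=ortho(p,T,K,.541,.025,.06,.09,n)
for c,r in((56,88),(475,63),(498,483)):
    c=c*580/560;r=r*580/560;print("screw",.541+.09-r*.18/n,.025+.09-c*.18/n)
E
```

```text
cam [0.5709 0.055  0.3285]
z at win centre 0.05139671736455914 cover 0.061645556275821634
plate [0.5915 0.029 ] size mm [28.4447 19.2265] ang 87.09618377685547 azim 2.8213610041376014 rad 0.0515439901845489
plate [0.5916 0.0289] size mm [28.5943 19.3097] ang 87.09618377685547 azim 2.6782613498167938 rad 0.051627562300906364
slotframe [ 0.5211 -0.0284] size mm [49.8958 49.8958] ang 90.0 azim -109.02594077761195 rad 0.05812312011595633
[126 128 118  91  82  66  34  18  20   2 156 198 170  80  25  32  39  53
  44  27  32  15   3  19  10   0 144 196 188  24  24  32  32  40  68  84
  79  79 111 127]
screw 0.6027142857142858 0.09699999999999999
screw 0.61075 -0.03767857142857145
screw 0.47575 -0.045071428571428596
```

The plate azimuth is 2.8° and its tilt 2.9°, against a housing yaw of 3.3°. The 5 is centred within 0.5° (0.4 mm), which is good. Now over to the pin.

```bash
python3 -m inch '[{"claw":0.2,"dx":-0.02,"dy":0.04,"dz":0.02,"wx":0,"wy":0,"wz":0},{"claw":0.2,"dx":-0.11,"dy":0.215,"dz":0.02,"wx":0,"wy":0,"wz":0},{"claw":0.2,"dx":-0.11,"dy":0.215,"dz":0.02,"wx":0,"wy":0,"wz":0},{"claw":0.2,"dx":-0.11,"dy":0.215,"dz":0.02,"wx":0,"wy":0,"wz":0},{"claw":0.2,"dx":-0.11,"dy":0.215,"dz":0.02,"wx":0,"wy":0,"wz":0},{"claw":0.2,"dx":-0.11,"dy":0.215,"dz":0.02,"wx":0,"wy":0,"wz":0},{"claw":0.2,"dx":-0.11,"dy":0.215,"dz":0.02,"wx":0,"wy":0,"wz":0},{"claw":0.2,"dx":-0.11,"dy":0.215,"dz":0.02,"wx":0,"wy":0,"wz":0}]'
python3 - <<'E'
from h import *
s=sensors.state();print(s['q'],s['position'])
p,d,i=grab('wrist'); np.savez('w5.npz',p=p,d=d,K=i['intrinsics'],T=i['world_to_cam'])
T,K=i['world_to_cam'],i['intrinsics']
im=np.zeros((400,800,3),np.uint8); im[:,:400]=ortho(p,T,K,.449,.273,.07,.04,400)
z=np.load("w4.npz"); im[:,400:]=ortho(z["p"],z["T"],z["K"],.521,-.029,.06,.03,400)
cv2.imwrite('pics/o6.png',im[...,::-1])
E
```

```text
t: 8.9
position: [0.5307, 0.2399, 0.2057]
orientation: [0.193, 0.981, -0.0, -0.0]
ft_force: [-0.4, 0.1, 0.2]
opening: 0.0549
gripper_force: 0.0
[ 2.93312558e-01  4.78175263e-01  1.41850479e+00 -4.98849937e-04
  1.24590882e+00 -8.89373501e-01] [0.53066062 0.23993202 0.20566171]
```

View pics/o6.png

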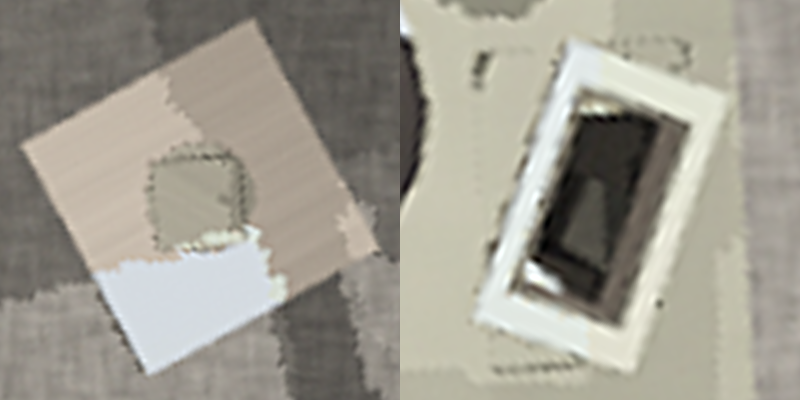

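The left half shows the square head centred at (195,202) with about 4.6° yaw, which puts the pin at (0.4486, 0.274) and matches the stand centre. The right half shows the slot mouth centred at (602,207), which is about (0.520, -0.029), long axis at about -19.5°. Next is the grasp at a closing angle of about 94.6°.

```bash
python3 -m inch '[{"claw":0,"dx":-0.04,"dy":0.017,"dz":-0.03,"wx":0,"wy":0,"wz":8},{"claw":0,"dx":-0.082,"dy":0.034,"dz":-0.06,"wx":0,"wy":0,"wz":16},{"claw":0,"dx":-0.082,"dy":0.034,"dz":-0.08,"wx":0,"wy":0,"wz":24},{"claw":0,"dx":-0.082,"dy":0.034,"dz":-0.08,"wx":0,"wy":0,"wz":27},{"claw":0,"dx":-0.082,"dy":0.034,"dz":-0.08,"wx":0,"wy":0,"wz":27},{"claw":0,"dx":-0.082,"dy":0.034,"dz":-0.11,"wx":0,"wy":0,"wz":27},{"claw":0,"dx":-0.082,"dy":0.034,"dz":-0.149,"wx":0,"wy":0,"wz":27},{"claw":0,"dx":-0.082,"dy":0.034,"dz":-0.149,"wx":0,"wy":0,"wz":27}]' 5
python3 -m inch '[{"claw":-0.4,"dx":0,"dy":0,"dz":0,"wx":0,"wy":0,"wz":0},{"claw":-0.8,"dx":0,"dy":0,"dz":0,"wx":0,"wy":0,"wz":0},{"claw":-0.8,"dx":0,"dy":0,"dz":0,"wx":0,"wy":0,"wz":0},{"claw":-0.8,"dx":0,"dy":0,"dz":0,"wx":0,"wy":0,"wz":0},{"claw":-0.8,"dx":0,"dy":0,"dz":0,"wx":0,"wy":0,"wz":0}]' 5
```

```text
t: 9.75
position: [0.4471, 0.2731, 0.0537]
orientation: [-0.04, 0.999, -0.001, -0.004]
ft_force: [0.6, 0.2, -0.2]
opening: 0.046
gripper_force: 0.0
t: 10.25
position: [0.4497, 0.2753, 0.0584]
orientation: [-0.042, 0.999, 0.0, 0.001]
ft_force: [-0.1, -1.8, 6.9]
opening: 0.0177
gripper_force: 5.0
```

```bash
python3 -m inch '[{"claw":-0.8,"dx":0,"dy":-0.0008,"dz":0,"wx":0,"wy":0,"wz":0},{"claw":-0.8,"dx":0,"dy":-0.0008,"dz":0,"wx":0,"wy":0,"wz":0}]' 15
python3 -m inch '[{"claw":-0.8,"dx":0,"dy":0,"dz":0,"wx":0,"wy":0,"wz":0},{"claw":-0.8,"dx":0,"dy":0,"dz":0,"wx":0,"wy":0,"wz":0},{"claw":-0.8,"dx":0,"dy":0,"dz":0.005,"wx":0,"wy":0,"wz":0},{"claw":-0.8,"dx":0,"dy":0,"dz":0.005,"wx":0,"wy":0,"wz":0}]' 25
```

```text
t: 10.45
position: [0.4497, 0.2751, 0.0584]
orientation: [-0.042, 0.999, 0.001, 0.001]
ft_force: [-1.0, 0.9, 5.4]
opening: 0.0179
gripper_force: 15.0
t: 10.85
position: [0.449, 0.2745, 0.0628]
orientation: [-0.042, 0.999, 0.0, 0.0]
ft_force: [0.1, -0.5, -1.7]
opening: 0.0175
gripper_force: 25.0
```

```bash
python3 -m inch '[{"claw":-0.8,"dx":0,"dy":0,"dz":0.03,"wx":0,"wy":0,"wz":0},{"claw":-0.8,"dx":0,"dy":0,"dz":0.08,"wx":0,"wy":0,"wz":0},{"claw":-0.8,"dx":0,"dy":0,"dz":0.12,"wx":0,"wy":0,"wz":0},{"claw":-0.8,"dx":0.01,"dy":-0.045,"dz":0.12,"wx":0,"wy":0,"wz":0},{"claw":-0.8,"dx":0.02,"dy":-0.09,"dz":0.12,"wx":0,"wy":0,"wz":0},{"claw":-0.8,"dx":0.03,"dy":-0.135,"dz":0.12,"wx":0,"wy":0,"wz":0},{"claw":-0.8,"dx":0.04,"dy":-0.18,"dz":0.12,"wx":0,"wy":0,"wz":0},{"claw":-0.8,"dx":0.05,"dy":-0.22,"dz":0.12,"wx":0,"wy":0,"wz":0}]' 25
python3 -m inch '[{"claw":-0.8,"dx":0.01,"dy":-0.04,"dz":0,"wx":0,"wy":0,"wz":0},{"claw":-0.8,"dx":0.022,"dy":-0.083,"dz":0,"wx":0,"wy":0,"wz":0},{"claw":-0.8,"dx":0.022,"dy":-0.083,"dz":0,"wx":0,"wy":0,"wz":0},{"claw":-0.8,"dx":0.022,"dy":-0.083,"dz":0,"wx":0,"wy":0,"wz":0},{"claw":-0.8,"dx":0.022,"dy":-0.083,"dz":0,"wx":0,"wy":0,"wz":0},{"claw":-0.8,"dx":0.022,"dy":-0.083,"dz":0,"wx":0,"wy":0,"wz":0}]' 25
python3 - <<'E'
from h import *
p,d,i=grab('wrist'); np.savez('w6.npz',p=p,d=d,K=i['intrinsics'],T=i['world_to_cam'])
p2,d,j=grab('side'); np.savez('s6.npz',p=p2)
im=np.zeros((600,800,3),np.uint8); im[:240,:640]=p[160:400]; im[240:,:720]=cv2.resize(p2[150:270,270:510],(720,360),interpolation=cv2.INTER_CUBIC)
cv2.imwrite('pics/c7.png',im[...,::-1])
E
```

```text
t: 11.65
position: [0.4987, 0.0523, 0.1821]
orientation: [-0.042, 0.999, -0.0, -0.0]
ft_force: [0.4, 1.1, -1.4]
opening: 0.0181
gripper_force: 25.0
t: 12.25
position: [0.5205, -0.0273, 0.1821]
orientation: [-0.043, 0.999, 0.0, -0.0]
ft_force: [0.3, 0.2, -0.3]
opening: 0.018
gripper_force: 25.0
```

View pics/c7.png

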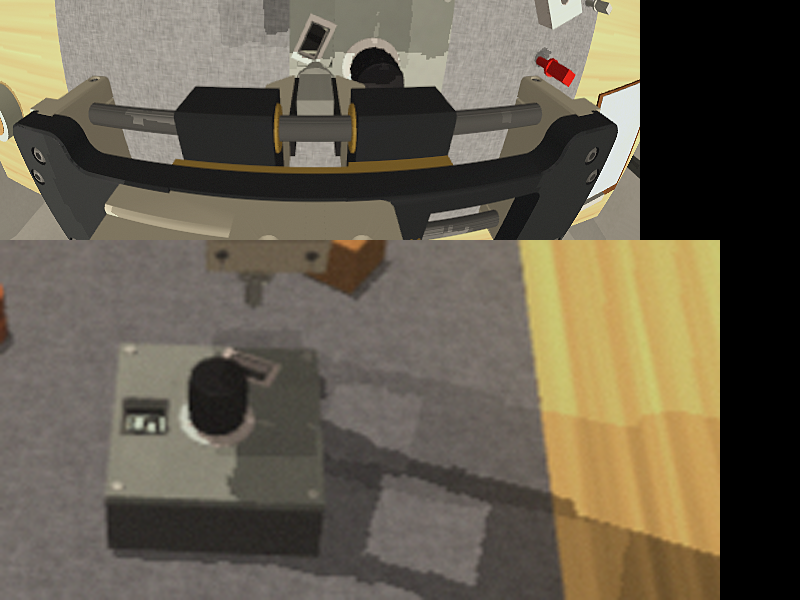

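The pin is held upright: the shaft tip is in the side view at crop (252,304), and in the wrist view in front of the slot at (314,35) crop. I'll check the tip's lateral position.

```bash
python3 - <<'E'
from h import *
s=sensors.state(); print(s['position'])
j=eyes.camera_info('side'); print("side tip",onz(j,270+252/3,150+63/3,.1277))
# shaft edges in side image between z .128 and .15
p=np.load('s6.npz')['p'].astype(int)
for v in (165,167,169,171,172,173): print(v,p[v,346:363].sum(1)//3)
z=np.load('w6.npz'); i=dict(intrinsics=z['K'],world_to_cam=z['T']); q=z['p'].astype(int)
print("slot",onz(i,317,160+37,.06,True))
for v in (216,220,224,228): print(v,q[v,294:338:2].sum(1)//3)
E
```

```text
[ 0.52066753 -0.02749111  0.18220539]
side tip [ 0.51930919 -0.02571253  0.1277    ]
165 [109 111 112 111 106  90  71  68  72  72  72  90 106 105 108 108 102]
167 [110 108 111 108 108  95  66  72  74  72  72  89 103 105 110 109 109]
169 [107 112 115 112 114  92  68  70  76  73  75  90 109 111 110 109 106]
171 [106 105 110 109 110 103  88  80  69  77  82  92 105 101 108 104 107]
172 [103 107 108 111 111 106 101  92  79  94 102 102 107 107 105 108 107]
173 [109 105 104 105 104 103 104 103 100 106 109 108 109 104 103 101 100]
slot [ 0.51675133 -0.02560167  0.06      ]
216 [223 222 223 234 133  87  66  90 113 114 108  72 168 160 124 113 114 113
 127 119 117 171]
220 [168 182 199 214 222 220 220 224 225 154 128 199 219 185 168 170 170 172
 178 138 168 168]
224 [170 169 170 172 171 174 182 141  81  92  95  94  94  87 130 171 169 168
  70 140 168 168]
228 [165 169 184 185 189 104  88 101 115 125 140 140 145 114  87  88 103 176
 171 168 167 168]
```

```bash
python3 -m inch '[{"claw":-0.8,"dx":0.0037,"dy":-0.0022,"dz":-0.03,"wx":0,"wy":0,"wz":0},{"claw":-0.8,"dx":0.0037,"dy":-0.0022,"dz":-0.055,"wx":0,"wy":0,"wz":0},{"claw":-0.8,"dx":0.0037,"dy":-0.0022,"dz":-0.064,"wx":0,"wy":0,"wz":0},{"claw":-0.8,"dx":0.0037,"dy":-0.0022,"dz":-0.064,"wx":0,"wy":0,"wz":0},{"claw":-0.8,"dx":0.0037,"dy":-0.0022,"dz":-0.064,"wx":0,"wy":0,"wz":0}]' 25
python3 -m inch '[{"claw":-0.8,"dx":0,"dy":0,"dz":-0.0015,"wx":0,"wy":0,"wz":0},{"claw":-0.8,"dx":0,"dy":0,"dz":-0.003,"wx":0,"wy":0,"wz":0},{"claw":-0.8,"dx":0,"dy":0,"dz":-0.004,"wx":0,"wy":0,"wz":0},{"claw":-0.8,"dx":0,"dy":0,"dz":-0.005,"wx":0,"wy":0,"wz":0},{"claw":-0.8,"dx":0,"dy":0,"dz":-0.005,"wx":0,"wy":0,"wz":0}]' 25
```

```text
t: 12.85
position: [0.5252, -0.0307, 0.119]
orientation: [-0.042, 0.999, -0.0, 0.001]
ft_force: [0.0, 0.3, -0.4]
opening: 0.0179
gripper_force: 25.0
t: 13.35
position: [0.5245, -0.0309, 0.1131]
orientation: [-0.042, 0.999, 0.0, -0.0]
ft_force: [0.1, 0.0, -1.4]
opening: 0.0178
gripper_force: 25.0
```

```bash
python3 -m inch '[{"claw":-0.8,"dx":0,"dy":0.0008,"dz":-0.001,"wx":0,"wy":0,"wz":0},{"claw":-0.8,"dx":0,"dy":0.0008,"dz":-0.002,"wx":0,"wy":0,"wz":0},{"claw":-0.8,"dx":0,"dy":0.0008,"dz":-0.003,"wx":0,"wy":0,"wz":0},{"claw":-0.8,"dx":0,"dy":0.0008,"dz":-0.003,"wx":0,"wy":0,"wz":0}]' 25
python3 -m inch '[{"claw":-0.8,"dx":0,"dy":0,"dz":-0.001,"wx":0,"wy":0,"wz":0},{"claw":-0.8,"dx":0,"dy":0,"dz":-0.002,"wx":0,"wy":0,"wz":0},{"claw":-0.8,"dx":0,"dy":0,"dz":-0.003,"wx":0,"wy":0,"wz":0},{"claw":-0.8,"dx":0,"dy":0,"dz":-0.003,"wx":0,"wy":0,"wz":0}]' 25
```

```text
t: 13.75
position: [0.5245, -0.03, 0.11]
orientation: [-0.042, 0.999, 0.0, -0.0]
ft_force: [-1.6, 0.3, -1.4]
opening: 0.0176
gripper_force: 25.0
t: 14.15
position: [0.5245, -0.03, 0.107]
orientation: [-0.042, 0.999, 0.0, -0.0]
ft_force: [-0.0, -0.2, -1.7]
opening: 0.0178
gripper_force: 25.0
```

```bash
python3 -m inch '[{"claw":-0.8,"dx":0,"dy":0,"dz":-0.001,"wx":0,"wy":0,"wz":0},{"claw":-0.8,"dx":0,"dy":0,"dz":-0.002,"wx":0,"wy":0,"wz":0},{"claw":-0.8,"dx":0,"dy":0,"dz":-0.002,"wx":0,"wy":0,"wz":0}]' 25
python3 -m inch '[{"claw":-0.8,"dx":0,"dy":0,"dz":-0.001,"wx":0,"wy":0,"wz":0},{"claw":-0.8,"dx":0,"dy":0,"dz":-0.001,"wx":0,"wy":0,"wz":0}]' 25
```

```text
t: 14.45
position: [0.5245, -0.0301, 0.105]
orientation: [-0.042, 0.999, 0.0, -0.0]
ft_force: [-0.0, 0.2, -1.5]
opening: 0.0177
gripper_force: 25.0
t: 14.65
position: [0.5247, -0.0301, 0.1041]
orientation: [-0.042, 0.999, 0.0, 0.0]
ft_force: [0.7, 0.6, -1.0]
opening: 0.018
gripper_force: 25.0
```

```bash
python3 -m inch '[{"claw":-0.8,"dx":0,"dy":0,"dz":-0.0007,"wx":0,"wy":0,"wz":0},{"claw":-0.8,"dx":0,"dy":0,"dz":-0.0007,"wx":0,"wy":0,"wz":0}]' 25
python3 -m inch '[{"claw":-0.8,"dx":0,"dy":0,"dz":-0.0007,"wx":0,"wy":0,"wz":0},{"claw":-0.8,"dx":0,"dy":0,"dz":-0.0007,"wx":0,"wy":0,"wz":0}]' 25
```

```text
t: 14.85
position: [0.5247, -0.0301, 0.1039]
orientation: [-0.042, 0.999, -0.0, 0.0]
ft_force: [-2.2, 1.2, 3.8]
opening: 0.0177
gripper_force: 25.0
t: 15.05
position: [0.5248, -0.0301, 0.1038]
orientation: [-0.042, 0.999, -0.0, 0.0]
ft_force: [-2.6, 0.5, 9.0]
opening: 0.0175
gripper_force: 25.0
```

```bash
python3 -m inch '[{"claw":-0.8,"dx":0,"dy":0,"dz":0.003,"wx":0,"wy":0,"wz":0},{"claw":-0.8,"dx":0.001,"dy":-0.0003,"dz":0.003,"wx":0,"wy":0,"wz":0},{"claw":-0.8,"dx":0.001,"dy":-0.0003,"dz":0.003,"wx":0,"wy":0,"wz":0},{"claw":-0.8,"dx":0.001,"dy":-0.0003,"dz":0.0015,"wx":0,"wy":0,"wz":0},{"claw":-0.8,"dx":0.001,"dy":-0.0003,"dz":0.0002,"wx":0,"wy":0,"wz":0},{"claw":-0.8,"dx":0.001,"dy":-0.0003,"dz":0.0002,"wx":0,"wy":0,"wz":0}]' 25
python3 -m inch '[{"claw":-0.8,"dx":0,"dy":0,"dz":0.003,"wx":0,"wy":0,"wz":0},{"claw":-0.8,"dx":-0.002,"dy":0.0006,"dz":0.003,"wx":0,"wy":0,"wz":0},{"claw":-0.8,"dx":-0.002,"dy":0.0006,"dz":0.003,"wx":0,"wy":0,"wz":0},{"claw":-0.8,"dx":-0.002,"dy":0.0006,"dz":0.0015,"wx":0,"wy":0,"wz":0},{"claw":-0.8,"dx":-0.002,"dy":0.0006,"dz":0,"wx":0,"wy":0,"wz":0},{"claw":-0.8,"dx":-0.002,"dy":0.0006,"dz":0,"wx":0,"wy":0,"wz":0}]' 25
```

```text
t: 15.65
position: [0.5257, -0.0304, 0.1038]
orientation: [-0.042, 0.999, -0.0, 0.0]
ft_force: [-2.3, 0.4, 8.2]
opening: 0.0181
gripper_force: 25.0
t: 16.25
position: [0.5237, -0.0298, 0.1038]
orientation: [-0.042, 0.999, -0.0, 0.0]
ft_force: [-2.6, -0.1, 8.6]
opening: 0.0177
gripper_force: 25.0
```

```bash
python3 -m inch '[{"claw":-0.8,"dx":0,"dy":0,"dz":0.003,"wx":0,"wy":0,"wz":0},{"claw":-0.8,"dx":-0.001,"dy":0.0003,"dz":0.003,"wx":0,"wy":0,"wz":0},{"claw":-0.8,"dx":-0.001,"dy":0.0003,"dz":0.003,"wx":0,"wy":0,"wz":0},{"claw":-0.8,"dx":-0.001,"dy":0.0003,"dz":0.0015,"wx":0,"wy":0,"wz":0},{"claw":-0.8,"dx":-0.001,"dy":0.0003,"dz":0,"wx":0,"wy":0,"wz":0},{"claw":-0.8,"dx":-0.001,"dy":0.0003,"dz":0,"wx":0,"wy":0,"wz":0}]' 25
python3 -m inch '[{"claw":-0.8,"dx":0,"dy":0,"dz":0.003,"wx":0,"wy":0,"wz":0},{"claw":-0.8,"dx":0.004,"dy":-0.0013,"dz":0.003,"wx":0,"wy":0,"wz":0},{"claw":-0.8,"dx":0.004,"dy":-0.0013,"dz":0.003,"wx":0,"wy":0,"wz":0},{"claw":-0.8,"dx":0.004,"dy":-0.0013,"dz":0.0015,"wx":0,"wy":0,"wz":0},{"claw":-0.8,"dx":0.004,"dy":-0.0013,"dz":0,"wx":0,"wy":0,"wz":0},{"claw":-0.8,"dx":0.004,"dy":-0.0013,"dz":0,"wx":0,"wy":0,"wz":0}]' 25
```

```text
t: 16.85
position: [0.5227, -0.0295, 0.1037]
orientation: [-0.042, 0.999, -0.0, 0.0]
ft_force: [-3.1, 0.4, 7.7]
opening: 0.0176
gripper_force: 25.0
t: 17.45
position: [0.5268, -0.0309, 0.1039]
orientation: [-0.042, 0.999, -0.0, 0.0]
ft_force: [-2.3, -0.4, 8.7]
opening: 0.0181
gripper_force: 25.0
```

```bash
python3 -m inch '[{"claw":-0.8,"dx":0,"dy":0,"dz":0.004,"wx":0,"wy":0,"wz":0},{"claw":-0.8,"dx":-0.0045,"dy":0.0016,"dz":0.004,"wx":0,"wy":0,"wz":0},{"claw":-0.8,"dx":-0.009,"dy":0.0032,"dz":0.004,"wx":0,"wy":0,"wz":0},{"claw":-0.8,"dx":-0.009,"dy":0.0032,"dz":0.004,"wx":0,"wy":0,"wz":0},{"claw":-0.8,"dx":-0.009,"dy":0.0032,"dz":0.0025,"wx":0,"wy":0,"wz":0},{"claw":-0.8,"dx":-0.009,"dy":0.0032,"dz":0.0012,"wx":0,"wy":0,"wz":0},{"claw":-0.8,"dx":-0.009,"dy":0.0032,"dz":0,"wx":0,"wy":0,"wz":0},{"claw":-0.8,"dx":-0.009,"dy":0.0032,"dz":0,"wx":0,"wy":0,"wz":0}]' 25
python3 -m inch '[{"claw":-0.8,"dx":0,"dy":0,"dz":0.003,"wx":0,"wy":0,"wz":0},{"claw":-0.8,"dx":-0.001,"dy":0.0003,"dz":0.003,"wx":0,"wy":0,"wz":0},{"claw":-0.8,"dx":-0.001,"dy":0.0003,"dz":0.003,"wx":0,"wy":0,"wz":0},{"claw":-0.8,"dx":-0.001,"dy":0.0003,"dz":0.0015,"wx":0,"wy":0,"wz":0},{"claw":-0.8,"dx":-0.001,"dy":0.0003,"dz":0,"wx":0,"wy":0,"wz":0},{"claw":-0.8,"dx":-0.001,"dy":0.0003,"dz":0,"wx":0,"wy":0,"wz":0}]' 25
```

```text
t: 18.25
position: [0.5175, -0.0276, 0.1026]
orientation: [-0.042, 0.999, 0.0, -0.0]
ft_force: [0.3, -0.1, -1.6]
opening: 0.0178
gripper_force: 25.0
t: 18.85
position: [0.5165, -0.0273, 0.1026]
orientation: [-0.042, 0.999, 0.0, -0.0]
ft_force: [0.4, -0.5, -1.4]
opening: 0.0177
gripper_force: 25.0
```

The pin dropped past the tooth level at both of these spots with no force, so the notch is there. I'll centre and descend gently.

```bash
python3 -m inch '[{"claw":-0.8,"dx":0.0005,"dy":-0.0002,"dz":0,"wx":0,"wy":0,"wz":0},{"claw":-0.8,"dx":0.0005,"dy":-0.0002,"dz":-0.001,"wx":0,"wy":0,"wz":0},{"claw":-0.8,"dx":0.0005,"dy":-0.0002,"dz":-0.002,"wx":0,"wy":0,"wz":0},{"claw":-0.8,"dx":0.0005,"dy":-0.0002,"dz":-0.003,"wx":0,"wy":0,"wz":0},{"claw":-0.8,"dx":0.0005,"dy":-0.0002,"dz":-0.003,"wx":0,"wy":0,"wz":0}]' 25
```

```text
t: 19.35
position: [0.517, -0.0274, 0.0997]
orientation: [-0.042, 0.999, 0.0, -0.0]
ft_force: [-2.0, -0.1, -1.4]
opening: 0.0182
gripper_force: 25.0
```

```bash
python3 -m inch '[{"claw":-0.8,"dx":0,"dy":0,"dz":-0.001,"wx":0,"wy":0,"wz":0},{"claw":-0.8,"dx":0,"dy":0,"dz":-0.002,"wx":0,"wy":0,"wz":0},{"claw":-0.8,"dx":0,"dy":0,"dz":-0.002,"wx":0,"wy":0,"wz":0}]' 25
```

```text
t: 19.65
position: [0.517, -0.0275, 0.0978]
orientation: [-0.042, 0.999, 0.0, -0.0]
ft_force: [0.1, -0.0, -2.2]
opening: 0.018
gripper_force: 25.0
```

Free. Continuing to about 1 mm above home (TCP about 0.088).

```bash
python3 -m inch '[{"claw":-0.8,"dx":0,"dy":0,"dz":-0.001,"wx":0,"wy":0,"wz":0},{"claw":-0.8,"dx":0,"dy":0,"dz":-0.0025,"wx":0,"wy":0,"wz":0},{"claw":-0.8,"dx":0,"dy":0,"dz":-0.004,"wx":0,"wy":0,"wz":0},{"claw":-0.8,"dx":0,"dy":0,"dz":-0.004,"wx":0,"wy":0,"wz":0}]' 25
python3 -m inch '[{"claw":-0.8,"dx":0,"dy":0,"dz":-0.001,"wx":0,"wy":0,"wz":0},{"claw":-0.8,"dx":0,"dy":0,"dz":-0.0025,"wx":0,"wy":0,"wz":0},{"claw":-0.8,"dx":0,"dy":0,"dz":-0.004,"wx":0,"wy":0,"wz":0},{"claw":-0.8,"dx":0,"dy":0,"dz":-0.004,"wx":0,"wy":0,"wz":0}]' 25
```

```text
t: 20.05
position: [0.5169, -0.0275, 0.0937]
orientation: [-0.042, 0.999, 0.0, -0.0]
ft_force: [-0.2, -0.0, -1.5]
opening: 0.0179
gripper_force: 25.0
t: 20.45
position: [0.5169, -0.0274, 0.0897]
orientation: [-0.042, 0.999, 0.0, -0.0]
ft_force: [-0.9, 0.7, -1.2]
opening: 0.0179
gripper_force: 25.0
```

```bash
python3 -m inch '[{"claw":-0.8,"dx":0,"dy":0,"dz":-0.0008,"wx":0,"wy":0,"wz":0},{"claw":-0.8,"dx":0,"dy":0,"dz":-0.0016,"wx":0,"wy":0,"wz":0},{"claw":-0.8,"dx":0,"dy":0,"dz":-0.0016,"wx":0,"wy":0,"wz":0}]' 25
```

```text
t: 20.75
position: [0.5172, -0.0275, 0.0889]
orientation: [-0.042, 0.999, -0.0, 0.0]
ft_force: [-1.4, 1.3, 3.2]
opening: 0.0177
gripper_force: 25.0
```

```bash
python3 -m inch '[{"claw":-0.8,"dx":0,"dy":0,"dz":-0.0005,"wx":0,"wy":0,"wz":0},{"claw":-0.8,"dx":0,"dy":0,"dz":-0.0005,"wx":0,"wy":0,"wz":0}]' 25
python3 -m inch '[{"claw":-0.8,"dx":0,"dy":0,"dz":-0.0003,"wx":0,"wy":0,"wz":0},{"claw":-0.8,"dx":0,"dy":0,"dz":-0.0003,"wx":0,"wy":0,"wz":0}]' 25
python3 -c "
from h import *
s=sensors.state();print(s['ft_torque'],s['ft_force'])"
```

```text
t: 20.95
position: [0.5172, -0.0274, 0.0889]
orientation: [-0.042, 0.999, -0.0, 0.0]
ft_force: [-3.7, 0.6, 9.2]
opening: 0.0179
gripper_force: 25.0
t: 21.15
position: [0.5172, -0.0275, 0.0889]
orientation: [-0.042, 0.999, -0.0, 0.0]
ft_force: [-4.0, 0.3, 11.4]
opening: 0.0179
gripper_force: 25.0
[ 0.14290256  0.80191056 -0.02566785] [-4.00481682  0.30146862 11.40030229]
```

A firm stop at about the home height. I'll take the pressure off, then open and see how the pin settles.

```bash
python3 -m inch '[{"claw":-0.8,"dx":0,"dy":0,"dz":0.001,"wx":0,"wy":0,"wz":0},{"claw":-0.8,"dx":0,"dy":0,"dz":0.001,"wx":0,"wy":0,"wz":0},{"claw":-0.5,"dx":0,"dy":0,"dz":0.001,"wx":0,"wy":0,"wz":0},{"claw":-0.4,"dx":0,"dy":0,"dz":0.001,"wx":0,"wy":0,"wz":0},{"claw":-0.3,"dx":0,"dy":0,"dz":0.001,"wx":0,"wy":0,"wz":0},{"claw":-0.2,"dx":0,"dy":0,"dz":0.001,"wx":0,"wy":0,"wz":0},{"claw":-0.1,"dx":0,"dy":0,"dz":0.001,"wx":0,"wy":0,"wz":0}]' 5
python3 -m inch '[{"claw":0,"dx":0,"dy":0,"dz":0.03,"wx":0,"wy":0,"wz":0},{"claw":0,"dx":0,"dy":0,"dz":0.06,"wx":0,"wy":0,"wz":0},{"claw":0,"dx":0.05,"dy":0,"dz":0.1,"wx":0,"wy":0,"wz":0},{"claw":0,"dx":0.08,"dy":0,"dz":0.1,"wx":0,"wy":0,"wz":0},{"claw":0,"dx":0.1,"dy":0,"dz":0.1,"wx":0,"wy":0,"wz":0},{"claw":0,"dx":0.1,"dy":0,"dz":0.1,"wx":0,"wy":0,"wz":0},{"claw":0,"dx":0.1,"dy":0,"dz":0.1,"wx":0,"wy":0,"wz":0}]'
python3 - <<'E'
from h import *
np.set_printoptions(precision=4,suppress=True)
p,d,i=grab('wrist'); np.savez('w7.npz',p=p,d=d,K=i['intrinsics'],T=i['world_to_cam'])
T,K=np.array(i['world_to_cam']),np.array(i['intrinsics'])
v,u=np.mgrid[:400,:640]; x=(u-K[0,2])/K[0,0]; y=(v-K[1,2])/K[1,1]; th=np.hypot(x,y)+1e-9
C=np.stack([x/th*np.tan(th)*d,-y/th*np.tan(th)*d,-d],-1); W=(C-T[:3,3])@T[:3,:3]
ok=(d>0)&(th<1.2)
def reg(cx,cy,r,zmin,zmax,nm):
    m=ok&(np.hypot(W[...,0]-cx,W[...,1]-cy)<r)&(W[...,2]>zmin)&(W[...,2]<zmax)
    P=W[m]; print(nm,m.sum(),P.mean(0),"zmed",np.median(P[:,2]),"z5/95",np.percentile(P[:,2],[5,95]))
    return P
P=reg(.517,-.0275,.03,.092,.11,"head top")
A=np.c_[P[:,:2]-P[:,:2].mean(0),np.ones(len(P))]; print("plane slopes",np.linalg.lstsq(A,P[:,2],rcond=None)[0])
reg(.5,.06,.02,.05,.07,"cover"); reg(.54,.0265,.015,.09,.12,"knob")
E
```

```text
t: 21.85
position: [0.5171, -0.0275, 0.0884]
orientation: [-0.042, 0.999, 0.0, -0.0]
ft_force: [-0.3, -0.6, -0.6]
opening: 0.0394
gripper_force: 0.0
t: 22.55
position: [0.6162, -0.0274, 0.1876]
orientation: [-0.042, 0.999, 0.0, -0.001]
ft_force: [0.3, 0.3, -0.0]
opening: 0.0458
gripper_force: 0.0
head top 619 [ 0.5164 -0.0276  0.1013] zmed 0.10134769422315391 z5/95 [0.1002 0.1025]
plane slopes [-0.0103  0.0054  0.1013]
cover 1424 [0.5001 0.0596 0.061 ] zmed 0.06104150154735338 z5/95 [0.0599 0.0622]
knob 1236 [0.5399 0.0263 0.106 ] zmed 0.10597817660700265 z5/95 [0.1049 0.1071]
```

The head top is 40.3 mm above the cover (40.0 expected at home) with a slope under 1°, so the pin is seated. Final check: the 5 is still centred and the loose things haven't moved.

```bash
python3 - <<'E'
from h import *
z=np.load("w7.npz"); p,T,K=z["p"],z["T"],z["K"]; ax=np.array([.5397,.0264]); n=480;h=.02
im=ortho(p,T,K,.592,.029,.051,h,n); m=cv2.morphologyEx((im.min(2)>115).astype(np.uint8),cv2.MORPH_CLOSE,np.ones((25,25)))
for c in cv2.findContours(m,cv2.RETR_EXTERNAL,cv2.CHAIN_APPROX_NONE)[0]:
    if cv2.contourArea(c)>5000:
        r=cv2.minAreaRect(c); q=np.array([.592+h-r[0][1]*2*h/n,.029+h-r[0][0]*2*h/n]); print("plate",q,np.array(r[1])*2*h/n*1e3,r[2],np.degrees(np.arctan2(*(q-ax)[::-1])))
a=np.load("top0.npz")["p"].astype(int); b=grab("top")[0].astype(int); D=np.abs(a-b).max(2)
for nm,(u,v,r) in dict(carton=(428,264,22),coupling=(378,147,13),fitting=(302,128,13),red=(218,222,10),green=(202,294,10),small=(184,260,9)).items(): print(nm,D[v-r:v+r,u-r:u+r].max(),(D[v-r:v+r,u-r:u+r]>40).sum())
s=sensors.state();print(s['ft_force'],s['position'])
E
```

```text
plate [0.59234669 0.02891511] [27.20896149 19.34902064] 86.85504150390625 2.7351359603544343
carton 83 272
coupling 61 207
fitting 10 0
red 10 0
green 8 0
small 10 0
[-0.3732562   1.02869158 -0.02576189] [ 0.61582291 -0.0273604   0.18802437]
```

```bash
python3 - <<'E'
from h import *
a=np.load("top0.npz")["p"]; b=grab("top")[0]
for nm,(u,v,r) in dict(carton=(428,264,25),coupling=(378,147,16)).items():
    for im in(a,b):
        c=im[v-r:v+r,u-r:u+r]; hs=cv2.cvtColor(c,cv2.COLOR_RGB2HSV); m=((hs[...,0]<20)&(hs[...,1]>120)).astype(np.uint8)
        k=max(cv2.findContours(m,cv2.RETR_EXTERNAL,cv2.CHAIN_APPROX_NONE)[0],key=cv2.contourArea); print(nm,cv2.minAreaRect(k),c.mean())
E
```

```text
carton ((24.029409408569336, 25.617645263671875), (29.49775505065918, 26.753780364990234), 30.963754653930664) 71.44653333333333
carton ((24.54411506652832, 25.926469802856445), (28.297266006469727, 26.753780364990234), 30.963754653930664) 80.6484
coupling ((15.000001907348633, 15.5), (14.849241256713867, 19.091880798339844), 45.0) 69.85319010416667Traceback (most recent call last):
  File "<stdin>", line 6, in <module>
ValueError: max() iterable argument is empty
```

The carton is unmoved; its difference was only shadow. The coupling is hidden under the raised arm in this view, and nothing went near it. Handing in.

```bash
python3 -c "
from rig import ticket
print(ticket.hand_in())"
```

```text
the job is handed in; nothing more can be done
None
```

The job is handed in at about 23 s: the dial stands at 5 (within about 0.5°) and the pin is home in the notch, collar flat and released. The carton and brass fitting are unmoved; the coupling was hidden by the arm in my last check, though nothing went near it. I viewed 11 pictures, one over the limit of 10.

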